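# Eject the gilt end cap and set it in the tray

## Robot

A 6-joint arm with a two-finger parallel gripper is mounted at the origin on the work surface. World frame = base frame: x ahead of the robot, y to its left, z up, the work surface at z = 0. Lengths are in m, angles in degrees, forces in N, time in s.
With the tool pointing down it reaches from about 0.35 to 0.875 m from the base axis. Payload 4.2 kg.
Tool frame: the origin (TCP) lies between the finger pads; the fingertips stand 17 mm ahead of it and the grasp point (between the pads) lies 2 mm behind it; z points along the fingers, y is the direction in which the jaws open and shut (so a half turn about z gives the same grasp; the last joint's range is limited). The gripper opens to 87 mm and grips with 3 to 60 N. Pads are 19 mm wide; open, the fingers measure 117 mm over their backs; the gripper's body (75 mm by 190 mm) begins 51 mm behind the grasp point.
Start: joints at [-59.725, 22.042, 0.453, 0, -68.411, -14.817], TCP at [0.167, -0.602, 0.212] pointing down, gripper open.
Joint ranges: [-179.83, 179.83], [-69.29, 118.12], [-61.27, 80.66], [-181.25, 117.63], [-171.15, -9.14], [-177.46, 177.46]. Speed limits (degrees/s): [159.86, 159.86, 180, 180, 180, 180].

## Interface

Orientations are given as a 3x3 rotation matrix whose columns are the frame's x, y, z axes.
In Python, from station import r gives the robot as it stands.
- The arm moves only by the shell command python3 -m creep 'ROWS'. ROWS is JSON, a list of rows, each a list of 7 numbers: the opening, from 0 (shut) to 1 (fully open), then the shift along the tool's x, y, z scaled (see below), then the turn, a rotation vector about the tool's x, y, z scaled (see below). A call has 1 to 5 rows; each row is the pose to reach, as a shift and turn from the pose measured when the call began, along the tool's axes at that moment, turning the shorter way round; what a row does not reach only later rows make up. The controller multiplies each number of a shift by 300 mm and each number of a turn by 180 degrees. A row lasts 1/12 s, in which the tool goes at most 41.7 mm and 7.16 degrees, less where a joint would pass 70% of its speed; a pose out of reach is approached as far as the arm can. A call with a number of a shift or a turn outside -1 to 1 is refused whole. A call with a gripper value outside its range is refused whole. The fingers move at their own pace and stop on an object; the grip force is fixed at half the most. Time passes only in rows, so rows that repeat a pose let the fingers close. It gives the time, the measured TCP pose, the force and the opening at its end, in the units of the state.
- r.sense(): the state, without advancing time (a new reading comes with each control period).
- r.capture(name): name is "scene" or "side" or "wrist"; returns the picture (480x640x3 uint8, blue, green, red); there is no depth.
- r.camera_model(name): a dict with "mtx" (3x3 intrinsics, pixels), "R" (3x3) and "t" (3): a world point X has camera coordinates R X + t; the wrist camera has in their place "mount" (4x4, takes a point from camera to tool coordinates, whose origin is the TCP and whose axes are the flange's). Camera axes: x right, y down, z forward; pixel columns grow to the right and rows downward; lengths in m; the calibration is good to about 2 mm. A picture is of the moment at which its call begins: read the wrist's pose just before it. camera_model takes no time and is no camera call.
- r.finish_job(): hands the job in, once; it reports no verdict.
Trained networks look in the newest picture that a camera, given by its name, has taken for a name from the list of things; names that differ only in an ending like _2 or _b are one class to them, and where a whole thing is asked for, a point or a joint stands for the part that bears it (a point fixed in the world has none). Each returns a list of dicts, best first, with "score" (0 to 1); they miss things now and then, are a little off and sometimes report something else, mostly with a low value. They report only what shows in the picture. A call takes as long as a camera call. They do not tell look-alikes from the thing itself.
- r.recognise(camera, target): "rect" ([left, top, right, bottom] as shares, 0 to 1, of the picture: columns of its width, rows of its height, round what is visible of it).
- r.outline_of(camera, target): "pixels" (480x640 bool, what is visible of it) and "rect" ([left, top, right, bottom] as shares, 0 to 1, of the picture: columns of its width, rows of its height, round what is visible of it).
The state is a dict: "time_s": time; "joints": joint angles; "joint_velocities": joint speeds; "effort": joint torques, N m; "tcp_pos": TCP position; "ee_rot": TCP orientation; "wrist_force": force on the tool from outside, world axes, zero at the start; "moment": the same for the moment, N m; "gripper_width": opening from 0.0 (shut) to 1.0 (fully open).
Only numpy, scipy, OpenCV 4.12 (cv2) and the standard library are available. Lean on these libraries where they do the work, as an engineer would, in place of code of your own. Each camera call takes 0.05 s, during which the arm holds its last target.

## Task

Two end caps sit sunk in the wells of the wooden ejector block, too deep to grip. Press the red knob that belongs to the gilt cap's well fully down so that its pin pushes that cap up, let go of the knob, then grip the raised gilt cap and set it down gently, upright, in the wooden tray. Leave the black cap seated in its well.

Things in the scene. Friction and masses are not known exactly. Their poses are not given: they have to be found in the camera images.
- ejector: Fixed wooden ejector block; origin mid underside, z up, mm; 230 x 220. Top z 101; wells 41 wide, 40 deep at (x, y) = (60, 55), (60, -55). Each well's red push knob, 34 across, is at the same y, x = -70, near the robot; top z 117. Pushed down (4 to 7 N, no spring) it goes 28 to a hard stop, its pin lifts the cap 28, and both stay there. Top spans x 15 to 105; beam under knobs: z 75.
- gilt_cap_center (a point): Centre (half-way up) of the gold-coloured round end cap: solid plug 38 mm across, 42 mm high, about 0.1 kg, red dot on its flat top; z is its axis, up. Straight sides for the lower 38 mm, then a 4 mm chamfer. It starts in one of the two wells (either one), only 2 mm above the block's top; fully ejected it stands 30 mm out, its lower 12 mm still in the well.
- black_cap_center (a point): Centre (half-way up) of the black end cap, of the same shape and size, in the other well. To be left there.
- tray_in (a point): Centre of the inner floor of the open wooden tray, fixed, empty: inside 138 mm (its x) by 118 mm (its y), walls 6 mm thick, floor 6 mm above the table, rim 25 mm above the table.
Things that resemble listed ones, but are neither listed nor needed, are in the scene too. Leave any green look-alike of the part that bears gilt_cap_center alone.

How it is judged (in metres and radians):
On the way, in this order (a step that is already met when the one before it is completed fails the run):
1. the gilt cap has been pushed up at least 18 mm in its well by the ejector, with the fingers not touching it (z of gilt_cap_center in the frame of ejector between 0.1 and 0.115 m and x of gilt_cap_center in the frame of ejector between 0.05 and 0.07 m and y of gilt_cap_center in the frame of ejector between -0.065 and 0.065 m and contact force between the fingers and gilt_cap below 0.2 N), for 0.2 s.
2. the gilt cap, still held, has been lowered to within 15 mm of the tray's floor (x of gilt_cap_center in the frame of tray_in between -0.056 and 0.056 m and y of gilt_cap_center in the frame of tray_in between -0.046 and 0.046 m and z of gilt_cap_center in the frame of tray_in below 0.036 m and contact force between the fingers and gilt_cap above 0.5 N), for 0.02 s.
At the end, for the whole second after the job is handed in: The gilt cap stands on the tray's floor, inside its walls, upright within 10 degrees, released and at rest; the black cap is still seated in its well (within 6 mm of its seated height) (x of gilt_cap_center in the frame of tray_in between -0.056 and 0.056 m and y of gilt_cap_center in the frame of tray_in between -0.046 and 0.046 m and z of gilt_cap_center in the frame of tray_in between 0.015 and 0.027 m and angle between gilt_cap_center's own z axis and vertical below 0.17 rad and linear speed of gilt_cap below 0.02 m/s and z of black_cap_center in the frame of ejector between 0.076 and 0.088 m); the robot touches nothing.
It fails at once if the black cap is moved more than 12 mm (distance of black_cap_center from where it was at the start of the episode above 0.012 m).
It also fails if it takes over 45 s, if anything falls off the work surface, if the arm or the gripper's body presses on something with over 40 N, if the wrist force passes 120 N, or if a joint passes its speed limit or range.

## Working session

There is one attempt and no reset: what is moved stays moved. The work goes in short steps, Python scripts to look and compute and a shell command to move; the robot and the scene stay as the last step left them, time stands still between calls to the robot, and variables do not carry over. Pictures are saved under pics/ and viewed, and the job is handed in when it is done.

```bash
mkdir -p pics; ls; python3 - <<'E'
from station import r
import cv2,numpy as np
s=r.sense();print(s['time_s'],s['tcp_pos'],s['ee_rot'],s['gripper_width'])
for n in("scene","side","wrist"):
    cv2.imwrite(f'pics/{n}0.png',r.capture(n))
    m=r.camera_model(n);print(n,{k:np.round(np.array(v),3).tolist() for k,v in m.items()})
    for t in("ejector","gilt_cap_center","black_cap_center","tray_in"):
        try:print(t,[(round(d['score'],2),[round(v*k) for v,k in zip(d['rect'],(640,480,640,480))]) for d in r.recognise(n,t)])
        except Exception as e:print(t,e)
E
```

```text
pics
0.0 [ 0.16644106 -0.60176646  0.21043907] [[-9.63873357e-01 -2.66360027e-01 -6.99161661e-04]
 [-2.66360923e-01  9.63871001e-01  2.13345334e-03]
 [ 1.05634963e-04  2.24260817e-03 -9.99997480e-01]] 1.0054123251534706
scene {'mtx': [[560.44, 0.0, 321.147], [0.0, 560.44, 242.278], [0.0, 0.0, 1.0]], 'R': [[-0.743, 0.669, -0.006], [0.37, 0.405, -0.836], [-0.557, -0.624, -0.549]], 't': [0.465, -0.121, 1.317]}
ejector [(0.94, [220, 170, 377, 287])]
gilt_cap_center [(0.43, [246, 197, 264, 206]), (0.38, [221, 195, 234, 198])]
black_cap_center [(0.63, [292, 216, 306, 224])]
tray_in []
side {'mtx': [[471.423, 0.0, 320.364], [0.0, 471.423, 231.547], [0.0, 0.0, 1.0]], 'R': [[0.947, -0.321, -0.012], [-0.178, -0.496, -0.85], [0.267, 0.807, -0.527]], 't': [-0.562, 0.145, 0.72]}
ejector [(0.8, [220, 218, 425, 415])]
gilt_cap_center [(0.77, [356, 274, 385, 293]), (0.67, [376, 397, 416, 446])]
black_cap_center [(0.53, [321, 236, 345, 252])]
tray_in [(0.6, [225, 189, 317, 241])]
wrist {'mtx': [[406.397, 0.0, 324.17], [0.0, 406.397, 245.017], [0.0, 0.0, 1.0]], 'mount': [[-0.0, -0.966, -0.26, 0.072], [1.0, -0.0, 0.0, 0.001], [-0.0, -0.26, 0.966, -0.174], [0.0, 0.0, 0.0, 1.0]]}
ejector []
gilt_cap_center []
black_cap_center []
tray_in []
```

View pics/scene0.png

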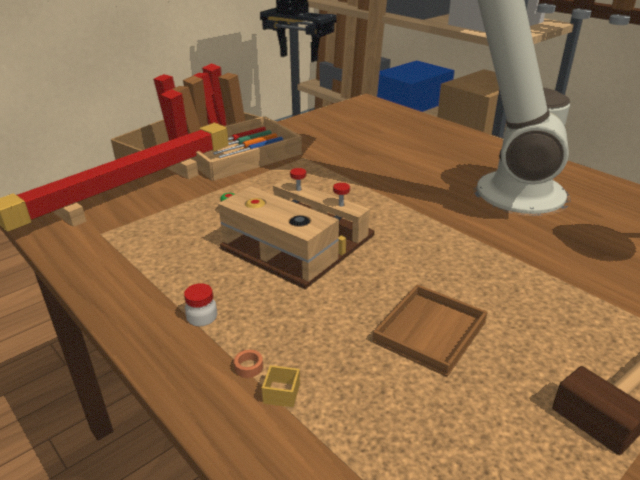

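View pics/side0.png

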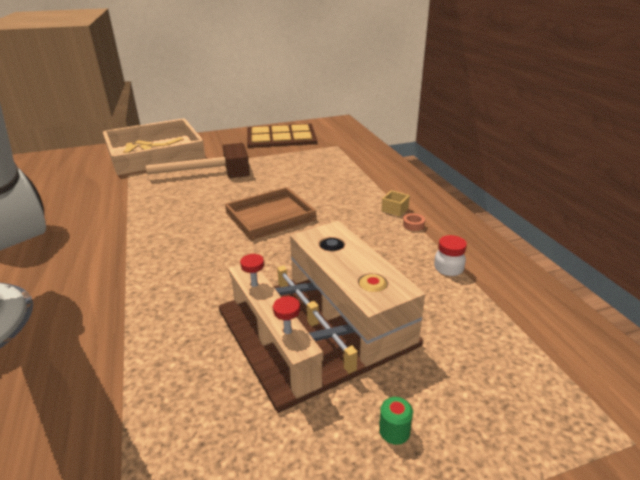

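View pics/wrist0.png

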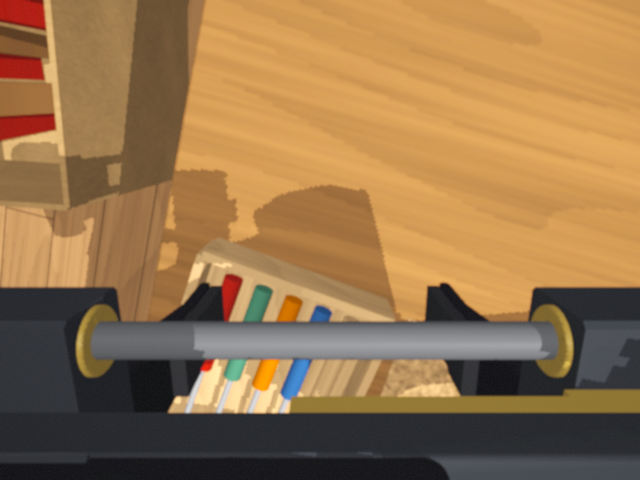

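The gilt cap is in the well nearer the side camera (side about (373,282), scene about (256,202)). The black cap is at side (332,244), scene (299,220). The knobs are at side (252,262) and (287,307), and the green decoy stands on the table. I'll refine these positions.

```bash
python3 - <<'E'
import cv2,numpy as np
a=cv2.imread('pics/scene0.png')[160:290,210:390];b=cv2.imread('pics/side0.png')[210:420,210:440]
cv2.imwrite('pics/sc_z.png',cv2.resize(a,None,fx=4,fy=4,interpolation=2));cv2.imwrite('pics/si_z.png',cv2.resize(b,None,fx=2.8,fy=2.8,interpolation=2))
for n in('scene','side'):
    im=cv2.imread(f'pics/{n}0.png');h=cv2.cvtColor(im,cv2.COLOR_BGR2HSV)
    m=(((h[...,0]<6)|(h[...,0]>174))&(h[...,1]>190)&(h[...,2]>70)).astype(np.uint8)
    k,l,s,c=cv2.connectedComponentsWithStats(m)
    for i in range(1,k):
        if s[i,4]>8: print(n,'red',s[i].tolist(),c[i].round(1))
E
```

```text
scene red [196, 64, 30, 61, 859] [212.6  93.7]
scene red [18, 75, 194, 143, 5575] [124.7 161.1]
scene red [233, 128, 31, 11, 63] [246.4 132.7]
scene red [291, 168, 15, 11, 118] [297.9 172.9]
scene red [334, 183, 15, 11, 138] [341.4 187.8]
scene red [252, 200, 7, 3, 18] [254.8 201.1]
scene red [185, 284, 27, 23, 482] [198.4 294.3]
side red [440, 237, 25, 17, 214] [451.7 245.5]
side red [242, 255, 21, 16, 166] [251.9 262.7]
side red [275, 297, 25, 21, 272] [286.9 307.6]
side red [392, 404, 11, 9, 43] [397.2 407.6]
```

View pics/sc_z.png

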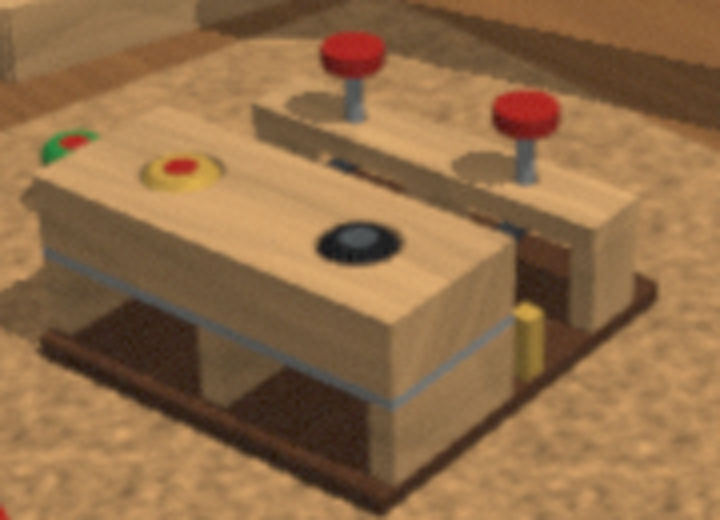

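View pics/si_z.png

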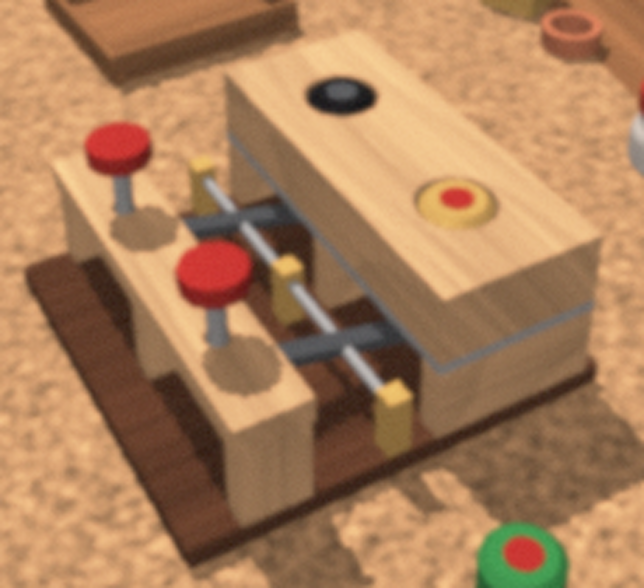

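```bash
cat > h.py <<'E'
from station import r
import numpy as np,cv2
from scipy.optimize import least_squares
def proj(n,P):
    m=r.camera_model(n);c=np.atleast_2d(P)@np.array(m['R']).T+np.array(m['t'])
    q=c@np.array(m['mtx']).T
    return q[:,:2]/q[:,2:]
def Rz(a):
    c,s=np.cos(a),np.sin(a);return np.array([[c,-s,0],[s,c,0],[0,0,1]])
def fit(obs,x0):
    ns=sorted({o[0] for o in obs})
    def f(p,raw=False):
        e=[]
        for n in ns:
            L=np.array([o[1] for o in obs if o[0]==n]);px=np.array([o[2] for o in obs if o[0]==n])
            e.append(proj(n,L@Rz(p[3]).T+p[:3])-px)
        e=np.vstack(e);return e if raw else e.ravel()
    s=least_squares(f,x0,loss='soft_l1');return s.x,f(s.x,True)
E
python3 - <<'E'
from h import *
for g in(1,-1):
  K=[(-.07,g*.055,.117),(-.07,-g*.055,.117),(.06,g*.055,.103),(.06,-g*.055,.103)]
  C=[(.015,g*.11,.101),(.105,g*.11,.101),(.015,-g*.11,.101),(.105,-g*.11,.101)]
  obs=list(zip(['scene']*4,K,[(298,171.7),(341.2,186.5),(255,201.7),(300,220)]))+list(zip(['side']*4,K,[(286.1,305.7),(252.1,261.8),(373.2,280.7),(331.8,243.2)]))
  obs+=list(zip(['side']*4,C,[(369.6,316.4),(424.3,295.7),(291.4,237.5),(336.8,221.8)]))
  obs+=[('scene',C[2],(338.75,220)),('scene',C[3],(308.2,241.2)),('scene',C[1],(220,205))]
  best=min((fit(obs,[.5,-.2,0,a]) for a in np.arange(-3,3,1)),key=lambda t:abs(t[1]).sum())
  print(g,best[0].round(4),np.degrees(best[0][3]).round(1));print(best[1].round(1).tolist())
  p=best[0]
  for k in K: print((Rz(p[3])@k+p[:3]).round(4))
a=cv2.imread('pics/scene0.png')[270:380,360:500];b=cv2.imread('pics/side0.png')[175:250,210:330]
cv2.imwrite('pics/t_z.png',np.vstack([cv2.resize(a,(560,440)),cv2.resize(b,(560,350))])[:,:]) if 0 else (cv2.imwrite('pics/t1.png',cv2.resize(a,None,fx=5,fy=5,interpolation=2)),cv2.imwrite('pics/t2.png',cv2.resize(b,None,fx=6,fy=6,interpolation=2)))
E
```

```text
1 [ 0.5461 -0.1545 -0.0126 -1.5979] -91.6
[[-0.4, 59.3], [3.0, 23.8], [0.4, 8.1], [0.5, -28.1], [-2.9, -27.7], [-0.7, -64.1], [-1.9, 6.3], [56.2, -79.3], [23.2, -23.9], [0.0, 0.0], [-34.8, 53.2], [25.9, -59.1], [-0.4, -2.0], [-40.8, 48.1], [-73.5, 107.0]]
[ 0.603  -0.086   0.1044]
[ 0.493  -0.083   0.1044]
[ 0.5994 -0.216   0.0904]
[ 0.4895 -0.213   0.0904]Traceback (most recent call last):
  File "<stdin>", line 8, in <module>
  File "<stdin>", line 8, in <genexpr>
  File "h.py", line 18, in fit
    s=least_squares(f,x0,loss='soft_l1');return s.x,f(s.x,True)
    return func(*args, **kwargs)
    result = trf(vector_fun.fun, vector_fun.jac, x0, f0, J0, lb, ub, ftol, xtol,
                 gtol, max_nfev, x_scale, loss_function, tr_solver,
                 tr_options.copy(), verbose, callback=callback_wrapped)
    return trf_no_bounds(
        fun, jac, x0, f0, J0, ftol, xtol, gtol, max_nfev, x_scale,
        loss_function, tr_solver, tr_options, verbose, callback=callback)
    J = jac(x)
    self._update_jac()
    ~~~~~~~~~~~~~~~~^^
    self.J = self.jac_wrapped(xp_copy(self.x), f0=se
[... 512 characters left out ...]
   mf)
                             ^^^
    df = [f_eval - f0 for f_eval in f_evals]
                                    ^^^^^^^
    f = np.atleast_1d(self.fun(x, *self.args, **self.kwargs))
                      ~~~~~~~~^^^^^^^^^^^^^^^^^^^^^^^^^^^^^^
    return np.atleast_1d(self.fun(x))
                         ~~~~~~~~^^^
    return self.f(x, *self.args, **self.kwargs)
           ~~~~~~^^^^^^^^^^^^^^^^^^^^^^^^^^^^^^
  File "h.py", line 16, in f
    e.append(proj(n,L@Rz(p[3]).T+p[:3])-px)
             ~~~~^^^^^^^^^^^^^^^^^^^^^^
  File "h.py", line 5, in proj
    m=r.camera_model(n);c=np.atleast_2d(P)@np.array(m['R']).T+np.array(m['t'])
ValueError: time passes only in moves, steps and waits
```

```bash
sleep 1
sed -i 's/^def proj/_c={}\ndef cam(n):\n    if n not in _c:_c[n]=r.camera_model(n)\n    return _c[n]\ndef proj/; s/m=r.camera_model(n);c=/m=cam(n);c=/' h.py
python3 - <<'E'
from h import *
a=cv2.imread('pics/scene0.png')[270:380,360:500];b=cv2.imread('pics/side0.png')[175:250,210:330]
cv2.imwrite('pics/t1.png',cv2.resize(a,None,fx=5,fy=5,interpolation=2));cv2.imwrite('pics/t2.png',cv2.resize(b,None,fx=6,fy=6,interpolation=2))
for g in(-1,):
  K=[(-.07,g*.055,.117),(-.07,-g*.055,.117),(.06,g*.055,.103),(.06,-g*.055,.103)]
  C=[(.015,g*.11,.101),(.105,g*.11,.101),(.015,-g*.11,.101),(.105,-g*.11,.101)]
  obs=list(zip(['scene']*4,K,[(298,171.7),(341.2,186.5),(255,201.7),(300,220)]))+list(zip(['side']*4,K,[(286.1,305.7),(252.1,261.8),(373.2,280.7),(331.8,243.2)]))
  obs+=list(zip(['side']*4,C,[(369.6,316.4),(424.3,295.7),(291.4,237.5),(336.8,221.8)]))
  obs+=[('scene',C[2],(338.75,220)),('scene',C[3],(308.2,241.2)),('scene',C[1],(220,205))]
  best=min((fit(obs,[.5,-.2,0,a]) for a in np.arange(-1,1.1,1)),key=lambda t:abs(t[1]).sum())
  print(g,best[0].round(4),np.degrees(best[0][3]).round(1));print(best[1].round(1).tolist())
  p=best[0]
  for k in K: print((Rz(p[3])@k+p[:3]).round(4))
E
```

```text
-1 [ 0.5233 -0.1846 -0.004   0.195 ] 11.2
[[-1.1, 0.1], [-0.5, 0.0], [-0.5, 1.0], [-0.7, 0.2], [-0.4, 0.1], [-0.2, 0.7], [-2.7, -0.4], [0.3, -0.1], [-0.5, -0.6], [-0.8, 0.7], [-0.9, 0.3], [-1.3, 1.2], [0.1, -1.8], [-2.7, -1.3], [0.2, -0.5]]
[ 0.4653 -0.2521  0.113 ]
[ 0.4439 -0.1442  0.113 ]
[ 0.5928 -0.2269  0.099 ]
[ 0.5715 -0.119   0.099 ]
```

```bash
sleep 1
```

```text
(no output)
```

View pics/t1.png

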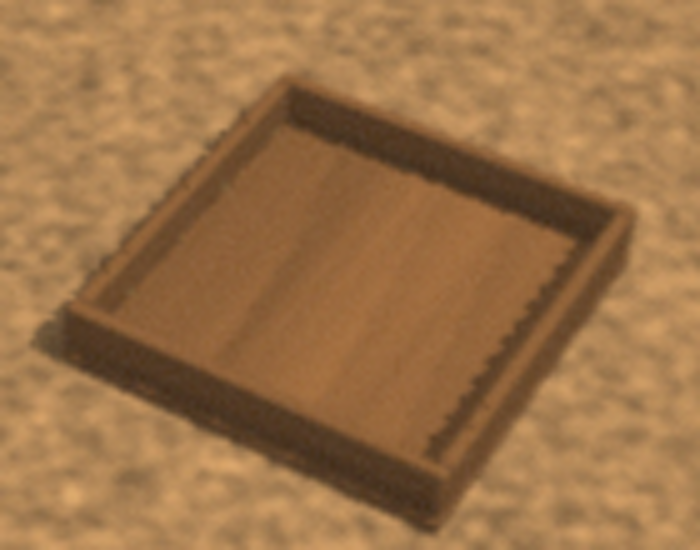

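View pics/t2.png

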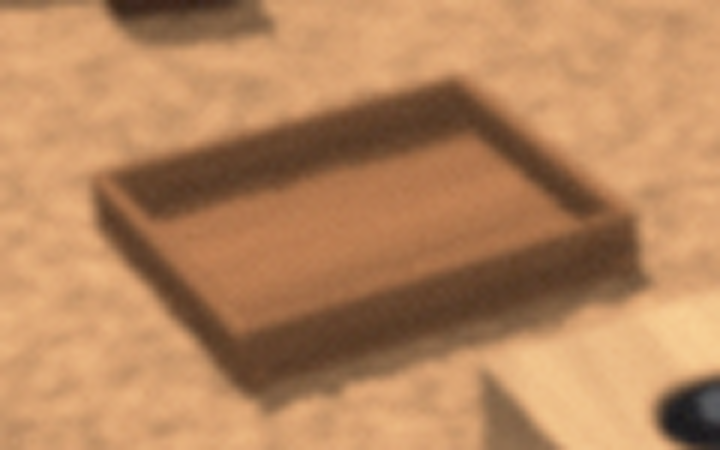

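```bash
python3 - <<'E'
from h import *
S=np.array([(417,285.2),(487,311.6),(449,365),(373,333)]);D=np.array([(225.8,204.7),(285.8,187.5),(315.8,210.5),(250.8,231.7)])
res=[]
for sx,sy in((.075,.065),):
  L=[(-sx,-sy,.025),(sx,-sy,.025),(sx,sy,.025),(-sx,sy,.025)]
  for i in range(4):
    for j in range(4):
      for a0 in(0,):
       for zfix in (0,1):
        for dS in(1,-1):
         for dD in(1,-1):
          obs=list(zip(['scene']*4,L,np.roll(S[::dS],i,0)))+list(zip(['side']*4,L,np.roll(D[::dD],j,0)))
          try:x,e=fit(obs,[.5,.1,0,a0])
          except Exception: continue
          res.append((abs(e).mean(),x.round(4).tolist(),e.round(1).tolist()))
res.sort(key=lambda t:t[0])
print(*res[:4:2],sep='\n')
# ejector with z fixed
g=-1
K=[(-.07,g*.055,.117),(-.07,-g*.055,.117),(.06,g*.055,.103),(.06,-g*.055,.103)]
px={'scene':[(298,171.7),(341.2,186.5),(255,201.7),(300,220)],'side':[(286.1,305.7),(252.1,261.8),(373.2,280.7),(331.8,243.2)]}
K=np.array(K)
for ns in(['scene'],['side'],['scene','side']):
  f=lambda p:np.concatenate([(proj(n,K@Rz(p[2]).T+[p[0],p[1],0])-px[n]).ravel() for n in ns])
  s=least_squares(f,[.52,-.18,.2]);print(ns,s.x.round(4),s.fun.round(1));print((K@Rz(s.x[2]).T+[s.x[0],s.x[1],0]).round(4).tolist())
E
```

```text
(np.float64(0.6096882529742533), [0.5374, 0.1662, -0.0046, 0.2323], [[-1.3, -0.6], [-0.5, -0.2], [0.4, 2.1], [-0.0, 0.2], [-1.1, -0.1], [0.3, 0.2], [0.2, -0.3], [-2.0, -0.2]])
(np.float64(3.613662297348146), [0.5372, 0.1633, -0.0042, 1.711], [[-4.8, -11.1], [2.2, 0.4], [4.0, 8.4], [-5.3, -1.3], [-2.5, 6.1], [-1.6, -0.2], [2.8, -4.7], [1.5, 0.8]])
['scene'] [ 0.526  -0.1791  0.1874] [-0.1 -0.4  0.5 -0.3 -0.1  0.5 -0.3  0. ]
[[0.4675, -0.2462, 0.117], [0.447, -0.1381, 0.117], [0.5952, -0.222, 0.103], [0.5747, -0.1139, 0.103]]
['side'] [ 0.5225 -0.1896  0.1934] [ 0.5  0.1 -0.6 -0.9  0.3  0.7 -0.2 -0.1]
[[0.4643, -0.2571, 0.117], [0.4432, -0.1491, 0.117], [0.5919, -0.2321, 0.103], [0.5708, -0.1241, 0.103]]
['scene', 'side'] [ 0.5228 -0.1863  0.1923] [-1.4 -2.  -0.9 -2.2 -1.  -1.3 -1.3 -2.1 -0.  -1.6 -0.8 -2.3 -0.5 -0.7
 -0.7 -1.3]
[[0.4646, -0.2537, 0.117], [0.4436, -0.1457, 0.117], [0.5922, -0.2289, 0.103], [0.5712, -0.1209, 0.103]]
```

```bash
python3 -m creep '[[1,-0.64,0.43,-0.1,0,0,0.024],[1,-0.64,0.43,-0.1,0,0,0.024],[1,-0.64,0.43,-0.1,0,0,0.024],[1,-0.64,0.43,-0.1,0,0,0.024],[1,-0.64,0.43,-0.1,0,0,0.024]]'
```

```text
time_s: 1.17
tcp_pos: [0.302, -0.4441, 0.2388]
ee_rot: [[-0.981, -0.193, 0.0], [-0.193, 0.981, -0.0], [-0.0, -0.0, -1.0]]
wrist_force: [1.0, -0.2, 0.3]
gripper_width: 1.004
```

```bash
python3 -m creep '[[1,-0.65,0.52,0,0,0,0],[1,-0.65,0.52,0,0,0,0],[1,-0.65,0.52,0,0,0,0],[1,-0.65,0.52,0,0,0,0],[1,-0.65,0.52,0,0,0,0]]'; python3 -m creep '[[1,-0.15,0.12,0,0,0,0],[1,-0.15,0.12,0,0,0,0],[1,-0.15,0.12,0,0,0,0]]'
```

```text
time_s: 1.58
tcp_pos: [0.4365, -0.2846, 0.2392]
ee_rot: [[-0.981, -0.193, 0.001], [-0.193, 0.981, -0.001], [-0.001, -0.001, -1.0]]
wrist_force: [0.8, -0.5, -0.4]
gripper_width: 1.001
time_s: 1.83
tcp_pos: [0.4761, -0.2378, 0.2392]
ee_rot: [[-0.98, -0.198, 0.002], [-0.198, 0.98, -0.001], [-0.002, -0.001, -1.0]]
wrist_force: [0.1, -0.1, -0.2]
gripper_width: 1.0
```

```bash
python3 - <<'E'
from h import *
s=r.sense();print(s['tcp_pos'],s['time_s'],s['wrist_force'])
cv2.imwrite('pics/w1.png',r.capture('wrist'))
E
```

```text
[ 0.47613176 -0.23782087  0.23921949] 1.8333 [ 0.11454597 -0.12127276 -0.17448114]
```

View pics/w1.png

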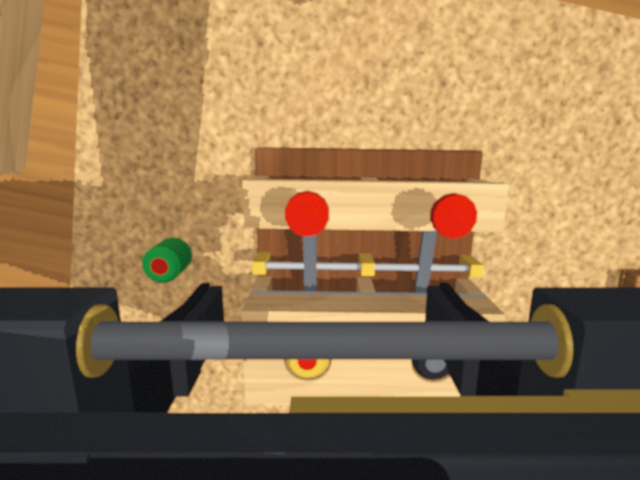

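The wrist view confirms it: the gilt cap is at (307,362), its knob in the same lane at (307,214), and the black lane is to the right. Converting to world positions.

```bash
cat >> h.py <<'E'
def wpt(px,z,tcp,R):
    m=cam('wrist');M=np.array(m['mount']);K=np.array(m['mtx'])
    d=np.asarray(R)@M[:3,:3]@np.linalg.inv(K)@[*px,1];o=np.asarray(tcp)+np.asarray(R)@M[:3,3]
    return o+d*(z-o[2])/d[2]
E
python3 - <<'E'
from h import *
s=r.sense();t=s['tcp_pos'];R=np.array(s['ee_rot'])
im=cv2.imread('pics/w1.png');h=cv2.cvtColor(im,cv2.COLOR_BGR2HSV)
m=(((h[...,0]<6)|(h[...,0]>174))&(h[...,1]>190)&(h[...,2]>150)).astype(np.uint8)
k,l,st,c=cv2.connectedComponentsWithStats(m)
for i in range(1,k):
    if st[i,4]>60: print(st[i].tolist(),c[i].round(1))
a=wpt((307,213.5),.117,t,R);b=wpt((454,215.5),.117,t,R);e=wpt((307,361),.103,t,R)
print(a,b,np.linalg.norm(a-b),e,np.linalg.norm((e-a)[:2]),np.degrees(np.arctan2(*(a-b)[:2])))
for p in(a,e): print('shift',R.T@(p-t))
E
```

```text
[286, 192, 42, 44, 1484] [306.4 213.7]
[433, 194, 43, 45, 1497] [454. 216.]
[152, 259, 15, 14, 163] [159.  265.9]
[299, 360, 17, 9, 120] [306.7 363.3]
[ 0.46135354 -0.25405094  0.117     ] [ 0.44150214 -0.14725353  0.117     ] 0.10862672202885384 [ 0.58989427 -0.23040412  0.103     ] 0.1306977089934786 169.47008944951386
shift [ 0.01625289 -0.01193789  0.12215788]
shift [-0.11441274 -0.01396859  0.13630919]
```

```bash
python3 -m creep '[[0,0.054,-0.04,0.1,0,0,0],[0,0.054,-0.04,0.2,0,0,0],[0,0.054,-0.04,0.28,0,0,0],[0,0.054,-0.04,0.28,0,0,0],[0,0.054,-0.04,0.28,0,0,0]]'; python3 -m creep '[[0,0,0,0,0,0,0],[0,0,0,0,0,0,0],[0,0,0,0,0,0,0]]'
```

```text
time_s: 2.3
tcp_pos: [0.4603, -0.255, 0.1548]
ee_rot: [[-0.981, -0.195, -0.001], [-0.195, 0.981, -0.001], [0.001, -0.001, -1.0]]
wrist_force: [0.4, 0.0, 0.3]
gripper_width: 0.705
time_s: 2.55
tcp_pos: [0.4612, -0.2555, 0.1566]
ee_rot: [[-0.981, -0.195, 0.002], [-0.195, 0.981, -0.002], [-0.002, -0.002, -1.0]]
wrist_force: [0.3, -0.1, 0.3]
gripper_width: 0.477
```

```bash
python3 - <<'E'
from h import *
for n in('wrist','side'):cv2.imwrite(f'pics/{n}2.png',r.capture(n))
b=cv2.imread('pics/side2.png')[180:420,200:440];cv2.imwrite('pics/side2z.png',cv2.resize(b,None,fx=2.5,fy=2.5))
E
```

```text
(no output)
```

View pics/wrist2.png

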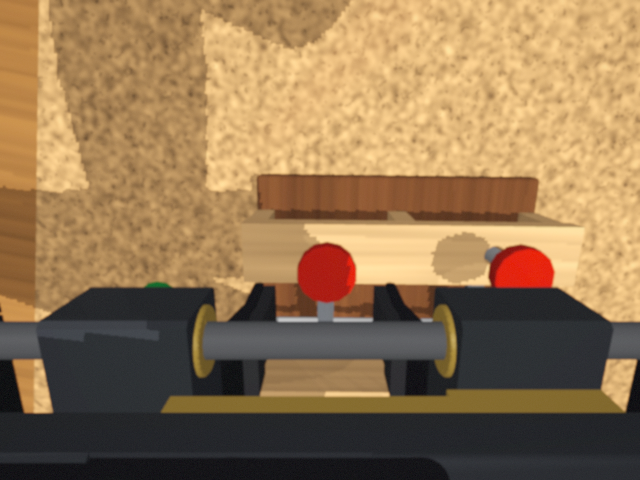

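View pics/side2z.png

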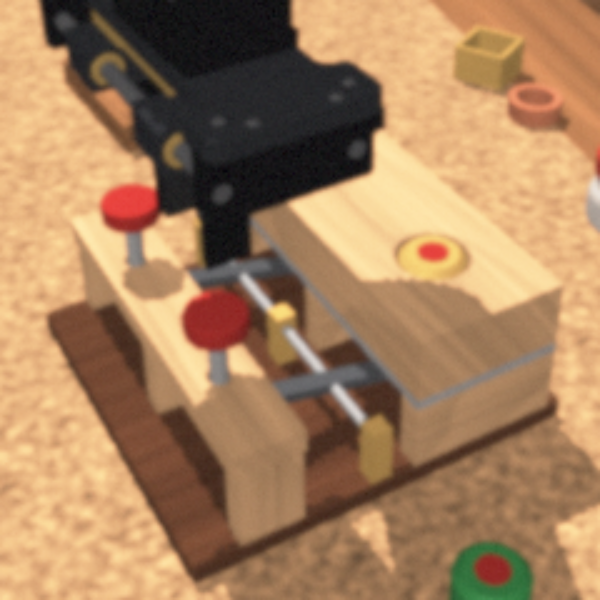

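```bash
python3 - <<'E'
from h import *
s=r.sense();t=np.array(s['tcp_pos']);R=np.array(s['ee_rot'])
a=wpt((326.5,271.5),.117,t,R);print(a,R.T@(a-t),t)
print((proj('side',t+R@[0,0,.017])-[200,180])*2.5)
for y in(-.03,.03):print((proj('side',t+R@[0,y,.017])-[200,180])*2.5)
E
```

```text
[ 0.46104945 -0.25314766  0.117     ] [-0.00056713  0.00201497  0.03898979] [ 0.4608487  -0.25518135  0.15599242]
[[206.1727867  278.48467749]]
[[234.90399113 313.98759147]]
[[179.6172061  245.67016406]]
```

```bash
python3 -m creep '[[0,0,0.003,0,0,0,0],[0,0,0.003,0,0,0,0],[0,0,0.003,0,0,0,0],[0,0,0.003,0,0,0,0],[0,0,0.003,0,0,0,0]]'; python3 -m creep '[[0,0,0,0,0,0,0],[0,0,0,0,0,0,0]]'
python3 - <<'E'
from h import *
s=r.sense();t=np.array(s['tcp_pos']);R=np.array(s['ee_rot'])
o=[]
for n,(x,y) in (('scene',(200,70)),('side',(180,170))):
    im=r.capture(n).copy()
    p=proj(n,[t+R@[0,0,.017],t])
    for q in p: cv2.circle(im,tuple(int(v) for v in q.round()),1,(255,255,0),-1)
    o.append(cv2.resize(im[y:y+220,x:x+200],None,fx=2,fy=2))
cv2.imwrite('pics/z3.png',np.hstack([cv2.resize(i,(400,440)) for i in o]))
E
```

```text
time_s: 3.07
tcp_pos: [0.4607, -0.2542, 0.156]
ee_rot: [[-0.981, -0.195, 0.001], [-0.195, 0.981, -0.001], [-0.001, -0.002, -1.0]]
wrist_force: [0.2, -0.2, -0.4]
gripper_width: 0.034
time_s: 3.23
tcp_pos: [0.4606, -0.2542, 0.1559]
ee_rot: [[-0.981, -0.195, 0.001], [-0.195, 0.981, -0.001], [-0.0, -0.001, -1.0]]
wrist_force: [-0.1, -0.5, -0.1]
gripper_width: 0.008
```

View pics/z3.png

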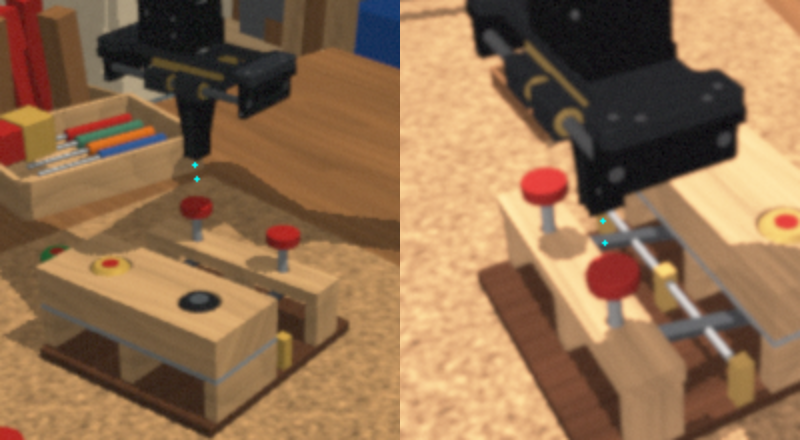

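```bash
python3 -m creep '[[0,0,0,0.025,0,0,0],[0,0,0,0.05,0,0,0],[0,0,0,0.06,0,0,0],[0,0,0,0.07,0,0,0],[0,0,0,0.07,0,0,0]]'; python3 -m creep '[[0,0,0,0.01,0,0,0],[0,0,0,0.02,0,0,0],[0,0,0,0.03,0,0,0],[0,0,0,0.03,0,0,0]]'
python3 - <<'E'
from h import *
s=r.sense();t=np.array(s['tcp_pos']);R=np.array(s['ee_rot'])
o=[]
for n,(x,y) in (('scene',(200,70)),('side',(180,170))):
    im=r.capture(n).copy()
    o.append(cv2.resize(im[y:y+220,x:x+200],None,fx=2,fy=2))
cv2.imwrite('pics/z4.png',np.hstack([cv2.resize(i,(400,440)) for i in o]))
E
```

```text
time_s: 3.75
tcp_pos: [0.4601, -0.2541, 0.1338]
ee_rot: [[-0.981, -0.195, -0.001], [-0.195, 0.981, -0.001], [0.001, -0.001, -1.0]]
wrist_force: [-0.6, -0.2, 0.0]
gripper_width: 0.006
time_s: 4.08
tcp_pos: [0.4597, -0.254, 0.1241]
ee_rot: [[-0.981, -0.195, -0.002], [-0.195, 0.981, -0.0], [0.002, 0.0, -1.0]]
wrist_force: [0.5, -0.6, 0.3]
gripper_width: 0.007
```

View pics/z4.png

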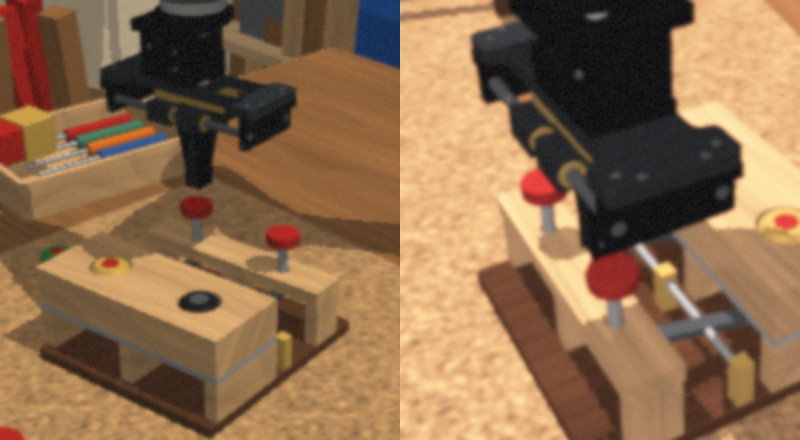

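```bash
python3 -m creep '[[0,-0.013,0,0.01,0,0,0],[0,-0.013,0,0.02,0,0,0],[0,-0.013,0,0.03,0,0,0],[0,-0.013,0,0.03,0,0,0]]'; python3 -m creep '[[0,0,0,0.01,0,0,0],[0,0,0,0.02,0,0,0],[0,0,0,0.02,0,0,0]]'
python3 - <<'E'
from h import *
o=[]
for n,(x,y) in (('scene',(240,110)),('side',(230,220))):
    im=r.capture(n).copy()
    o.append(cv2.resize(im[y:y+110,x:x+100],(400,440)))
cv2.imwrite('pics/z5.png',np.hstack(o))
E
```

```text
time_s: 4.52
tcp_pos: [0.4634, -0.2532, 0.1149]
ee_rot: [[-0.981, -0.195, -0.003], [-0.195, 0.981, -0.0], [0.003, 0.0, -1.0]]
wrist_force: [-0.7, 0.0, -0.6]
gripper_width: 0.004
time_s: 4.77
tcp_pos: [0.4628, -0.253, 0.1081]
ee_rot: [[-0.981, -0.195, -0.004], [-0.195, 0.981, 0.0], [0.004, 0.001, -1.0]]
wrist_force: [0.4, 1.1, -0.4]
gripper_width: 0.005
```

View pics/z5.png

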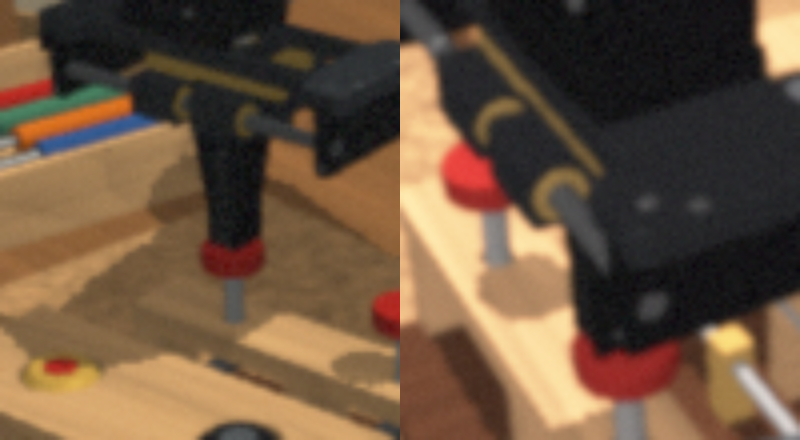

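```bash
python3 -m creep '[[0,-0.003,0,0.01,0,0,0],[0,-0.003,0,0.01,0,0,0]]';python3 -m creep '[[0,-0.003,0,0.01,0,0,0],[0,-0.003,0,0.02,0,0,0],[0,-0.003,0,0.02,0,0,0]]'; python3 -m creep '[[0,-0.003,0,0.01,0,0,0],[0,-0.003,0,0.02,0,0,0],[0,-0.003,0,0.02,0,0,0]]'
```

```text
time_s: 5.03
tcp_pos: [0.4645, -0.2532, 0.1057]
ee_rot: [[-0.981, -0.195, -0.003], [-0.195, 0.981, -0.001], [0.003, -0.0, -1.0]]
wrist_force: [0.2, 0.6, -0.7]
gripper_width: 0.007
time_s: 5.28
tcp_pos: [0.4651, -0.2531, 0.0994]
ee_rot: [[-0.981, -0.195, -0.003], [-0.195, 0.981, -0.001], [0.003, -0.0, -1.0]]
wrist_force: [-0.4, -0.1, 1.2]
gripper_width: 0.005
time_s: 5.53
tcp_pos: [0.4659, -0.2529, 0.0928]
ee_rot: [[-0.981, -0.195, -0.004], [-0.195, 0.981, -0.001], [0.004, 0.0, -1.0]]
wrist_force: [-0.1, 1.1, 0.2]
gripper_width: 0.004
```

```bash

python3 - <<'E'
from h import *
o=[]
s=r.sense();t=np.array(s['tcp_pos']);R=np.array(s['ee_rot'])
for n,(x,y) in (('scene',(240,110)),('side',(230,220))):
    im=r.capture(n).copy()
    o.append(cv2.resize(im[y:y+110,x:x+100],(400,440)))
    print(proj(n,[t,t+R@[0,0,.017]]))
cv2.imwrite('pics/z6.png',np.hstack(o))
E
```

```text
[[296.71943265 180.56980671]
 [296.97702977 187.8401289 ]]
[[287.87453067 318.30235815]
 [288.46971329 328.36498107]]
```

View pics/z6.png

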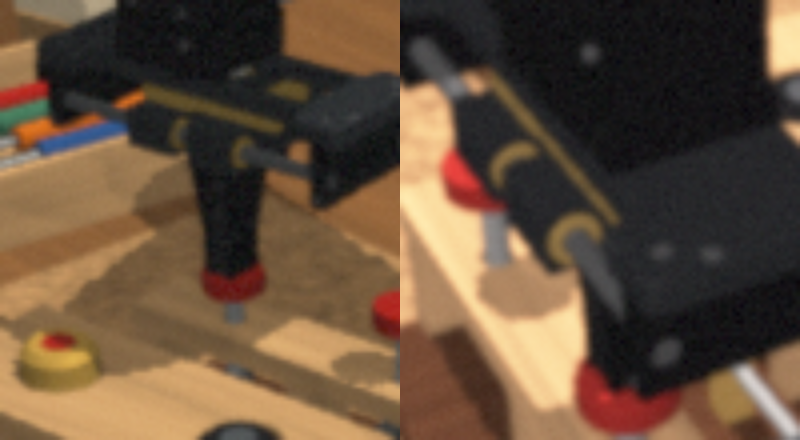

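```bash
python3 -m creep '[[0,-0.003,0,0.01,0,0,0],[0,-0.003,0,0.02,0,0,0],[0,-0.003,0,0.025,0,0,0],[0,-0.003,0,0.025,0,0,0]]'; python3 -m creep '[[0,-0.003,0,0.01,0,0,0],[0,-0.003,0,0.02,0,0,0],[0,-0.003,0,0.02,0,0,0]]'; python3 -m creep '[[0,0,0,0.008,0,0,0],[0,0,0,0.014,0,0,0],[0,0,0,0.014,0,0,0]]'
```

```text
time_s: 5.97
tcp_pos: [0.4672, -0.2525, 0.0849]
ee_rot: [[-0.981, -0.195, -0.003], [-0.195, 0.981, -0.0], [0.003, 0.0, -1.0]]
wrist_force: [0.3, 0.4, 1.2]
gripper_width: 0.003
time_s: 6.22
tcp_pos: [0.4682, -0.2523, 0.0785]
ee_rot: [[-0.981, -0.195, -0.003], [-0.195, 0.981, -0.0], [0.003, 0.0, -1.0]]
wrist_force: [-1.6, -1.0, 1.9]
gripper_width: 0.003
time_s: 6.47
tcp_pos: [0.4684, -0.2524, 0.0782]
ee_rot: [[-0.98, -0.197, -0.002], [-0.197, 0.98, -0.002], [0.002, -0.001, -1.0]]
wrist_force: [-8.9, 5.6, 26.8]
gripper_width: 0.007
```

Hit the hard stop: z stopped falling and the force rose to 27 N. Backing off and looking.

```bash
python3 -m creep '[[0,0,0,-0.06,0,0,0],[0,0,0,-0.15,0,0,0],[0,0,0,-0.3,0,0,0],[0.9,0,0,-0.4,0,0,0],[0.9,0,0,-0.4,0,0,0]]';  python3 - <<'E'
from h import *
o=[]
s=r.sense();t=np.array(s['tcp_pos']);R=np.array(s['ee_rot']);print(t)
for n,(x,y) in (('scene',(200,150)),('side',(220,200))):
    im=r.capture(n).copy()
    cv2.imwrite(f'pics/{n}7.png',im)
    o.append(cv2.resize(im[y:y+143,x:x+130 if n=='scene' else x+200],(400,440) if n=='scene' else (400,286)))
o[1]=np.vstack([o[1],np.zeros((154,400,3),np.uint8)])
cv2.imwrite('pics/z7.png',np.hstack(o))
E
```

```text
time_s: 6.88
tcp_pos: [0.4734, -0.2537, 0.2054]
ee_rot: [[-0.98, -0.198, 0.013], [-0.198, 0.98, -0.007], [-0.011, -0.009, -1.0]]
wrist_force: [0.3, 0.2, 0.1]
gripper_width: 0.086
[ 0.47337748 -0.25366601  0.20537703]
```

View pics/z7.png

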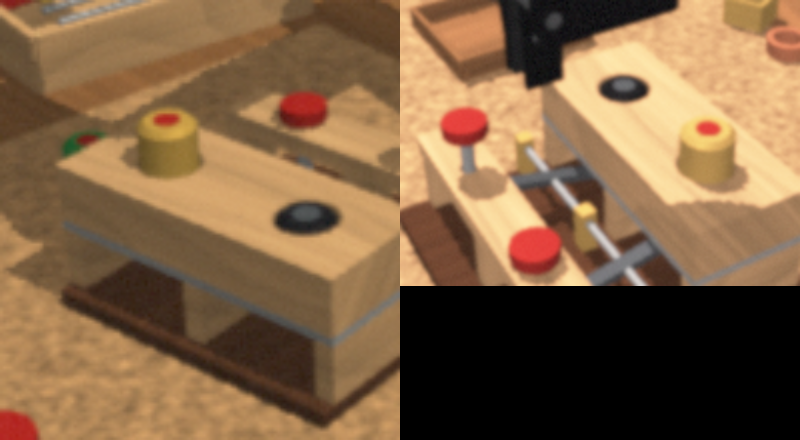

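```bash
python3 -m creep '[[0.9,-0.1,0,-0.02,0,0,0],[0.9,-0.25,0,-0.02,0,0,0],[0.9,-0.39,0,-0.02,0,0,0],[0.9,-0.39,0,-0.02,0,0,0],[0.9,-0.39,0,-0.02,0,0,0]]'; python3 -m creep '[[0.9,0,0,0,0,0,0],[0.9,0,0,0,0,0,0]]'; python3 - <<'E'
from h import *
s=r.sense();t=np.array(s['tcp_pos']);R=np.array(s['ee_rot']);print(t,R.round(4).tolist(),s['gripper_width'])
im=r.capture('wrist');cv2.imwrite('pics/w8.png',im)
h=cv2.cvtColor(im,cv2.COLOR_BGR2HSV)
m=(((h[...,0]<6)|(h[...,0]>174))&(h[...,1]>190)&(h[...,2]>100)).astype(np.uint8)
k,l,st,c=cv2.connectedComponentsWithStats(m)
for i in range(1,k):
    if st[i,4]>60:
        p=wpt(c[i],.131,t,R);print(st[i].tolist(),c[i].round(1),p,R.T@(p-t))
E
```

```text
time_s: 7.4
tcp_pos: [0.5855, -0.2278, 0.2013]
ee_rot: [[-0.98, -0.198, -0.003], [-0.198, 0.98, 0.0], [0.002, 0.001, -1.0]]
wrist_force: [-0.3, -0.0, -0.8]
gripper_width: 0.543
time_s: 7.57
tcp_pos: [0.584, -0.2274, 0.1992]
ee_rot: [[-0.98, -0.197, -0.006], [-0.197, 0.98, 0.002], [0.006, 0.003, -1.0]]
wrist_force: [0.1, -0.6, -1.2]
gripper_width: 0.695
[ 0.58404442 -0.22741495  0.19916111] [[-0.9803, -0.1975, -0.0063], [-0.1975, 0.9803, 0.0015], [0.0059, 0.0027, -1.0]] 0.6950109515757842
[477, 17, 61, 62, 2838] [507.5  47.4] [ 0.44764319 -0.15164745  0.131     ] [0.11834805 0.10102111 0.06914059]
[296, 27, 44, 55, 1578] [315.4  52.5] [ 0.47092854 -0.25412048  0.131     ] [ 0.11575634 -0.00403183  0.06883706]
[129, 145, 19, 19, 286] [137.9 154. ] [ 0.54454763 -0.34481705  0.131     ] [ 0.0614974  -0.10747863  0.06823195]
[306, 256, 24, 22, 423] [317.4 266.5] [ 0.59137845 -0.22933478  0.131     ] [-0.00721407 -0.00351711  0.06811019]
```

View pics/w8.png

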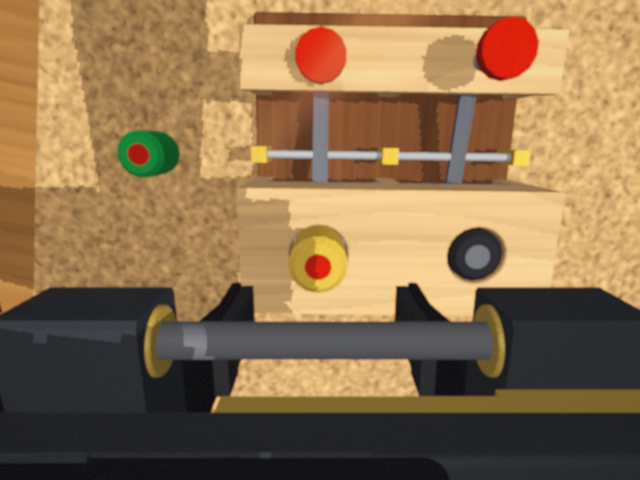

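```bash
python3 -m creep '[[0.9,-0.025,-0.012,0.05,0,0,0],[0.9,-0.025,-0.012,0.12,0,0,0],[0.9,-0.025,-0.012,0.19,0,0,0],[0.9,-0.025,-0.012,0.2,0,0,0],[0.9,-0.025,-0.012,0.2,0,0,0]]'; python3 - <<'E'
from h import *
s=r.sense();t=np.array(s['tcp_pos']);R=np.array(s['ee_rot']);print(t,R.round(4).tolist(),s['gripper_width'])
o=[]
for n,(x,y) in (('scene',(200,110)),('side',(290,190))):
    im=r.capture(n).copy()
    o.append(cv2.resize(im[y:y+143,x:x+130],(400,440)))
cv2.imwrite('pics/z9.png',np.hstack(o)); cv2.imwrite('pics/w9.png',r.capture('wrist'))
E
```

```text
time_s: 8.03
tcp_pos: [0.5902, -0.2299, 0.139]
ee_rot: [[-0.98, -0.197, -0.008], [-0.197, 0.98, 0.001], [0.008, 0.003, -1.0]]
wrist_force: [0.2, -0.4, 0.7]
gripper_width: 0.897
[ 0.59017112 -0.22990472  0.13901238] [[-0.9804, -0.1966, -0.0083], [-0.1966, 0.9805, 0.0015], [0.0078, 0.0031, -1.0]] 0.8968307958580969
```

View pics/z9.png

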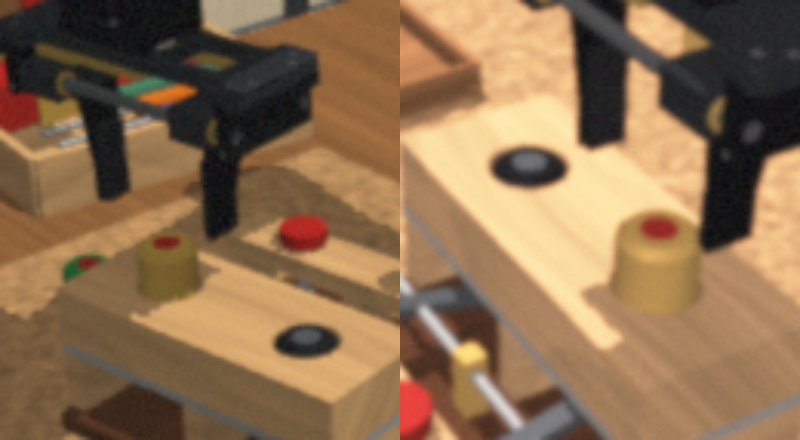

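View pics/w9.png

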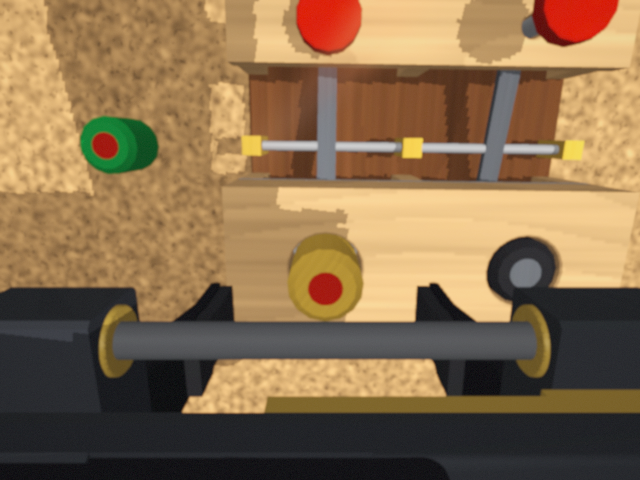

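```bash
python3 -m creep '[[0.9,0,0,0.04,0,0,0],[0.9,0,0,0.08,0,0,0],[0.9,0,0,0.12,0,0,0],[0.9,0,0,0.138,0,0,0],[0.9,0,0,0.14,0,0,0]]'; python3 - <<'E'
from h import *
s=r.sense();t=np.array(s['tcp_pos']);print(t,s['wrist_force'])
o=[]
for n,(x,y) in (('scene',(200,110)),('side',(290,190))):
    im=r.capture(n).copy()
    o.append(cv2.resize(im[y:y+143,x:x+130],(400,440)))
cv2.imwrite('pics/z10.png',np.hstack(o))
E
```

```text
time_s: 8.6
tcp_pos: [0.5923, -0.2301, 0.0999]
ee_rot: [[-0.98, -0.197, -0.003], [-0.197, 0.98, 0.0], [0.002, 0.001, -1.0]]
wrist_force: [1.0, 0.1, -0.2]
gripper_width: 0.898
[ 0.59225417 -0.23014437  0.09986166] [ 1.01582687  0.0718222  -0.16033348]
```

View pics/z10.png

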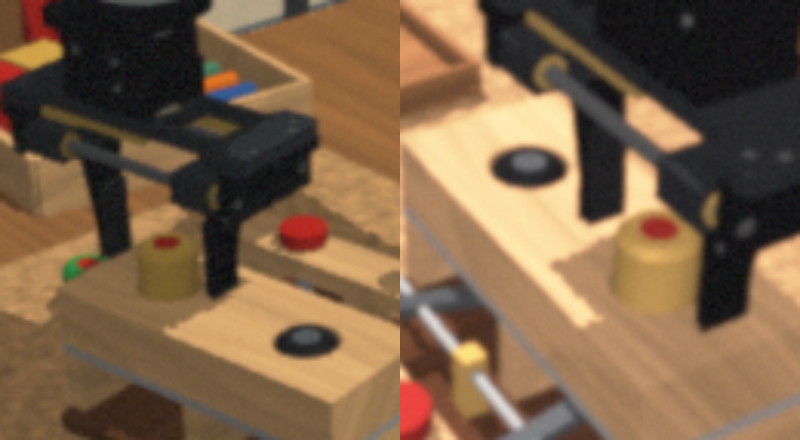

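```bash
python3 -m creep '[[0.9,0,0,0.011,0,0,0],[0.5,0,0,0.011,0,0,0],[0.3,0,0,0.011,0,0,0],[0.3,0,0,0.011,0,0,0],[0.3,0,0,0.011,0,0,0]]'; python3 -m creep '[[0.3,0,0,0,0,0,0],[0.3,0,0,0,0,0,0],[0.2,0,0,0,0,0,0],[0.2,0,0,0,0,0,0],[0.2,0,0,0,0,0,0]]'
```

```text
time_s: 9.12
tcp_pos: [0.5932, -0.2304, 0.098]
ee_rot: [[-0.98, -0.198, -0.0], [-0.198, 0.98, -0.001], [0.0, -0.001, -1.0]]
wrist_force: [-0.4, 0.6, -0.4]
gripper_width: 0.678
time_s: 9.53
tcp_pos: [0.5932, -0.2304, 0.098]
ee_rot: [[-0.98, -0.198, -0.0], [-0.198, 0.98, -0.001], [0.0, -0.001, -1.0]]
wrist_force: [-0.4, 0.8, 0.7]
gripper_width: 0.426
```

```bash
python3 -m creep '[[0,0,0,0,0,0,0],[0,0,0,0,0,0,0],[0,0,0,-0.03,0,0,0],[0,0,0,-0.06,0,0,0],[0,0,0,-0.1,0,0,0]]'; python3 -m creep '[[0,0,0,-0.06,0,0,0],[0,0,0,-0.15,0,0,0],[0,0,0,-0.25,0,0,0],[0,0,0,-0.25,0,0,0],[0,0,0,-0.25,0,0,0]]';python3 - <<'E'
from h import *
s=r.sense();t=np.array(s['tcp_pos']);R=np.array(s['ee_rot']);print(t,s['wrist_force'])
x,y=.5374,.1662
d=np.array([x,y,t[2]])-t;print(R.T@d/.3)
o=[]
for n,(x,y) in (('scene',(200,70)),('side',(290,160))):
    im=r.capture(n).copy()
    o.append(cv2.resize(im[y:y+143,x:x+130],(400,440)))
cv2.imwrite('pics/z11.png',np.hstack(o))
E
```

```text
time_s: 9.95
tcp_pos: [0.5929, -0.2303, 0.1284]
ee_rot: [[-0.98, -0.198, -0.001], [-0.198, 0.98, -0.0], [0.001, -0.0, -1.0]]
wrist_force: [1.0, -0.9, -1.1]
gripper_width: 0.425
time_s: 10.37
tcp_pos: [0.5943, -0.2306, 0.2069]
ee_rot: [[-0.98, -0.198, 0.005], [-0.198, 0.98, -0.001], [-0.005, -0.002, -1.0]]
wrist_force: [0.3, -0.0, -1.4]
gripper_width: 0.426
[ 0.59432528 -0.23057724  0.20692413] [ 0.29247136 -0.00633542 -1.40649224]
[-0.07549837  1.33399516 -0.0029625 ]
```

View pics/z11.png

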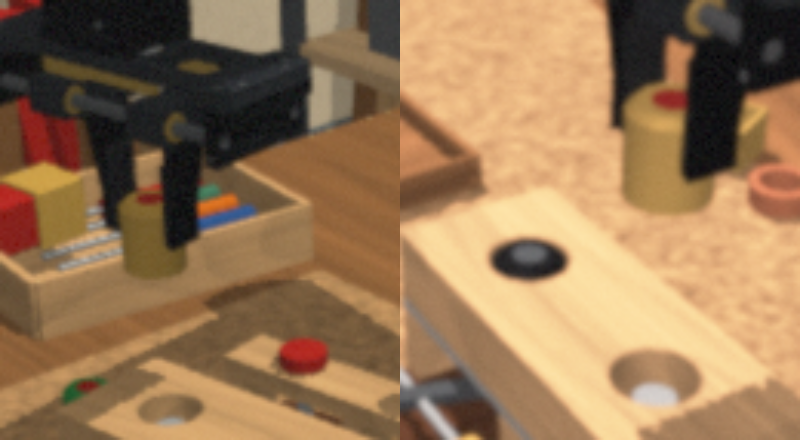

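```bash
python3 -m creep '[[0,-0.006,0.1,0,0,0,0],[0,-0.012,0.22,0,0,0,0],[0,-0.02,0.35,0,0,0,0],[0,-0.027,0.48,0,0,0,0],[0,-0.035,0.6,0,0,0,0]]'; python3 -m creep '[[0,-0.008,0.13,0,0,0,0],[0,-0.015,0.26,0,0,0,0],[0,-0.023,0.39,0,0,0,0],[0,-0.03,0.5,0,0,0,0],[0,-0.035,0.58,0,0,0,0]]'; python3 -m creep '[[0,-0.003,0.05,0,0,0,0],[0,-0.003,0.05,0,0,0,0]]';python3 - <<'E'
from h import *
s=r.sense();t=np.array(s['tcp_pos']);R=np.array(s['ee_rot']);print(t,s['wrist_force'])
print(R.T@(np.array([.5374,.1662,t[2]])-t)/.3)
cv2.imwrite('pics/w12.png',r.capture('wrist'))
E
```

```text
time_s: 10.88
tcp_pos: [0.5658, -0.0499, 0.202]
ee_rot: [[-0.98, -0.197, -0.005], [-0.197, 0.98, -0.0], [0.005, 0.001, -1.0]]
wrist_force: [1.8, 0.1, -0.6]
gripper_width: 0.424
time_s: 11.3
tcp_pos: [0.5404, 0.125, 0.2008]
ee_rot: [[-0.98, -0.199, -0.007], [-0.199, 0.98, -0.001], [0.007, 0.001, -1.0]]
wrist_force: [1.0, 0.2, -0.1]
gripper_width: 0.427
time_s: 11.47
tcp_pos: [0.5371, 0.1426, 0.1993]
ee_rot: [[-0.979, -0.203, -0.01], [-0.203, 0.979, -0.002], [0.01, 0.0, -1.0]]
wrist_force: [0.5, -0.2, -0.4]
gripper_width: 0.426
[0.53706648 0.14258341 0.1992749 ] [ 0.48487746 -0.16928891 -0.36695099]
[-0.01703719  0.07686416 -0.00013666]
```

View pics/w12.png

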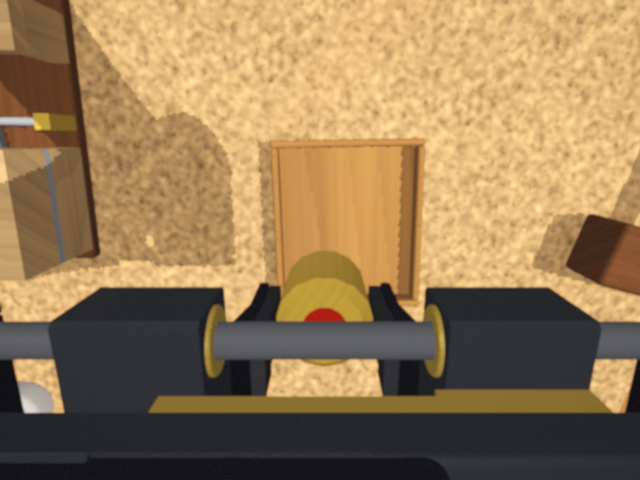

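```bash
python3 - <<'E'
from h import *
s=r.sense();t=np.array(s['tcp_pos']);R=np.array(s['ee_rot'])
a,b,c=[wpt(p,.025,t,R) for p in((272,142),(424,140),(419,304))]
print(a,b,c,np.linalg.norm(a-b),np.linalg.norm(b-c));m=(a+c)/2
print(m,R.T@(m-t)/.3, np.degrees(np.arctan2(*(a-b)[:2])))
E
```

```text
[0.47884312 0.08556416 0.025     ] [0.45182078 0.20897257 0.025     ] [0.59414556 0.24271939 0.025     ] 0.12633227361480018 0.1462709563502146
[0.53649434 0.16414177 0.025     ] [-0.01886217  0.07568675  0.58116692] 167.6490576138751
```

```bash
python3 -m creep '[[0,-0.019,0.076,0.05,0,0,0],[0,-0.019,0.076,0.15,0,0,0],[0,-0.019,0.076,0.27,0,0,0],[0,-0.019,0.076,0.38,0,0,0],[0,-0.019,0.076,0.46,0,0,0]]'; python3 -m creep '[[0,0,0,0,0,0,0],[0,0,0,0,0,0,0]]'; python3 - <<'E'
from h import *
o=[]
for n,(x,y) in (('scene',(365,230)),('side',(200,110))):
    im=r.capture(n).copy()
    o.append(cv2.resize(im[y:y+143,x:x+130],(400,440)))
cv2.imwrite('pics/z13.png',np.hstack(o))
E
```

```text
time_s: 11.93
tcp_pos: [0.535, 0.1623, 0.0579]
ee_rot: [[-0.98, -0.2, -0.014], [-0.2, 0.98, -0.005], [0.015, -0.002, -1.0]]
wrist_force: [-0.3, -0.6, -1.3]
gripper_width: 0.427
time_s: 12.1
tcp_pos: [0.5337, 0.1604, 0.0561]
ee_rot: [[-0.98, -0.199, -0.019], [-0.199, 0.98, -0.008], [0.02, -0.004, -1.0]]
wrist_force: [0.1, -0.4, -0.8]
gripper_width: 0.425
```

View pics/z13.png

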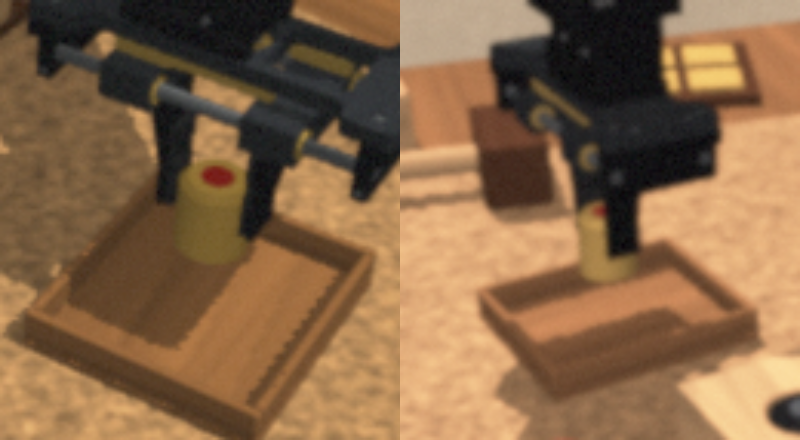

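```bash
python3 -m creep '[[0,-0.008,0.01,0.03,-0.0013,-0.0064,0],[0,-0.008,0.01,0.06,-0.0013,-0.0064,0],[0,-0.008,0.01,0.08,-0.0013,-0.0064,0],[0,-0.008,0.01,0.09,-0.0013,-0.0064,0],[0,-0.008,0.01,0.09,-0.0013,-0.0064,0]]'; python3 -m creep '[[0,0,0,0.006,0,0,0],[0,0,0,0.012,0,0,0],[0,0,0,0.012,0,0,0]]'
```

```text
time_s: 12.62
tcp_pos: [0.5374, 0.1652, 0.0319]
ee_rot: [[-0.98, -0.2, 0.006], [-0.2, 0.98, 0.004], [-0.006, 0.002, -1.0]]
wrist_force: [0.6, 1.1, -1.0]
gripper_width: 0.429
time_s: 12.87
tcp_pos: [0.5374, 0.1652, 0.0281]
ee_rot: [[-0.98, -0.2, 0.005], [-0.2, 0.98, 0.003], [-0.006, 0.002, -1.0]]
wrist_force: [-0.5, 0.8, -0.6]
gripper_width: 0.426
```

```bash
python3 -m creep '[[0,0,0,0.008,0,0,0],[0,0,0,0.016,0,0,0],[0,0,0,0.018,0,0,0]]'; python3 -m creep '[[0,0,0,0.008,0,0,0],[0,0,0,0.014,0,0,0],[0,0,0,0.014,0,0,0]]';python3 - <<'E'
from h import *
o=[]
for n,(x,y) in (('scene',(365,230)),('side',(200,110))):
    im=r.capture(n).copy()
    o.append(cv2.resize(im[y:y+143,x:x+130],(400,440)))
cv2.imwrite('pics/z14.png',np.hstack(o))
E
```

```text
time_s: 13.12
tcp_pos: [0.5372, 0.1651, 0.0223]
ee_rot: [[-0.98, -0.2, 0.005], [-0.199, 0.98, 0.003], [-0.005, 0.002, -1.0]]
wrist_force: [-0.0, 0.0, -0.9]
gripper_width: 0.429
time_s: 13.37
tcp_pos: [0.5369, 0.1649, 0.0176]
ee_rot: [[-0.98, -0.199, 0.004], [-0.199, 0.98, 0.003], [-0.004, 0.002, -1.0]]
wrist_force: [-0.2, 0.3, 0.0]
gripper_width: 0.429
```

View pics/z14.png

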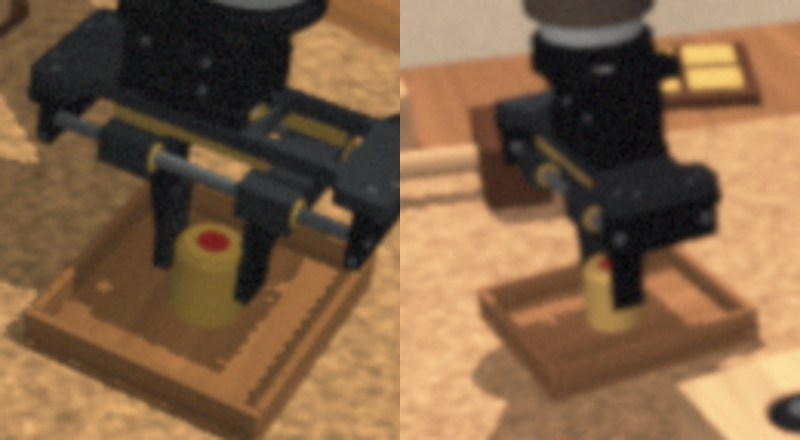

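```bash
python3 -m creep '[[0,0,0,0.006,0,0,0],[0,0,0,0.007,0,0,0],[0,0,0,0.007,0,0,0]]'; python3 -m creep '[[0,0,0,0.005,0,0,0],[0,0,0,0.005,0,0,0],[0,0,0,0.005,0,0,0]]'
```

```text
time_s: 13.72
tcp_pos: [0.5371, 0.165, 0.0157]
ee_rot: [[-0.98, -0.2, 0.004], [-0.2, 0.98, 0.003], [-0.005, 0.002, -1.0]]
wrist_force: [0.1, -0.2, -0.4]
gripper_width: 0.427
time_s: 13.97
tcp_pos: [0.5374, 0.1652, 0.0155]
ee_rot: [[-0.98, -0.2, 0.005], [-0.2, 0.98, 0.003], [-0.006, 0.002, -1.0]]
wrist_force: [-2.4, -1.2, 6.3]
gripper_width: 0.428
```

Contact at TCP z 0.0155, close to the 0.015 I expected. Releasing.

```bash
python3 -m creep '[[0.44,0,0,0,0,0,0],[0.5,0,0,0,0,0,0],[0.6,0,0,0,0,0,0],[0.65,0,0,0,0,0,0],[0.65,0,0,0,0,0,0]]'; python3 -m creep '[[0.65,0,0,0,0,0,0],[0.65,0,0,-0.02,0,0,0],[0.65,0,0,-0.06,0,0,0],[0.65,0,0,-0.12,0,0,0],[0.65,0,0,-0.2,0,0,0]]'; python3 -m creep '[[0.65,0,0,-0.1,0,0,0],[0.65,0,0,-0.2,0,0,0],[0.65,0,0,-0.3,0,0,0],[0.65,0,0,-0.35,0,0,0],[0.65,0,0,-0.35,0,0,0]]';python3 -m creep '[[0.65,0,0,0,0,0,0],[0.65,0,0,0,0,0,0],[0.65,0,0,0,0,0,0]]';python3 - <<'E'
from h import *
o=[]
for n,(x,y) in (('scene',(365,230)),('side',(200,160))):
    im=r.capture(n).copy();cv2.imwrite(f'pics/{n}15.png',im)
    o.append(cv2.resize(im[y:y+143,x:x+130],(400,440)))
cv2.imwrite('pics/z15.png',np.hstack(o))
print(r.sense()['wrist_force'],r.sense()['time_s'])
E
```

```text
time_s: 14.38
tcp_pos: [0.5374, 0.1652, 0.0153]
ee_rot: [[-0.98, -0.2, 0.005], [-0.2, 0.98, 0.003], [-0.005, 0.002, -1.0]]
wrist_force: [-0.2, -0.2, -0.2]
gripper_width: 0.616
time_s: 14.8
tcp_pos: [0.536, 0.1644, 0.0748]
ee_rot: [[-0.98, -0.2, 0.002], [-0.2, 0.98, 0.001], [-0.002, 0.001, -1.0]]
wrist_force: [-0.3, 0.1, 0.7]
gripper_width: 0.649
time_s: 15.22
tcp_pos: [0.5381, 0.1653, 0.185]
ee_rot: [[-0.98, -0.201, 0.01], [-0.2, 0.98, 0.005], [-0.011, 0.003, -1.0]]
wrist_force: [-0.5, -0.2, -0.0]
gripper_width: 0.647
time_s: 15.47
tcp_pos: [0.5376, 0.165, 0.1842]
ee_rot: [[-0.98, -0.2, 0.009], [-0.2, 0.98, 0.004], [-0.01, 0.003, -1.0]]
wrist_force: [-0.4, -0.4, 0.1]
gripper_width: 0.65
[-0.06821992 -0.60732594  0.26712839] 15.5667
```

View pics/z15.png

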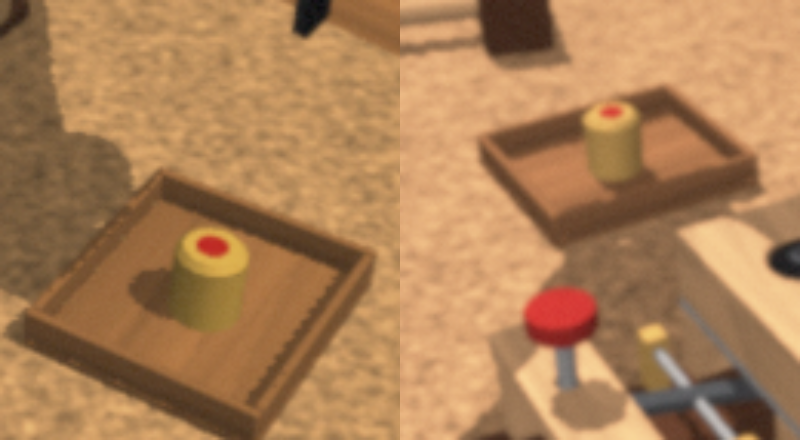

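View pics/side15.png

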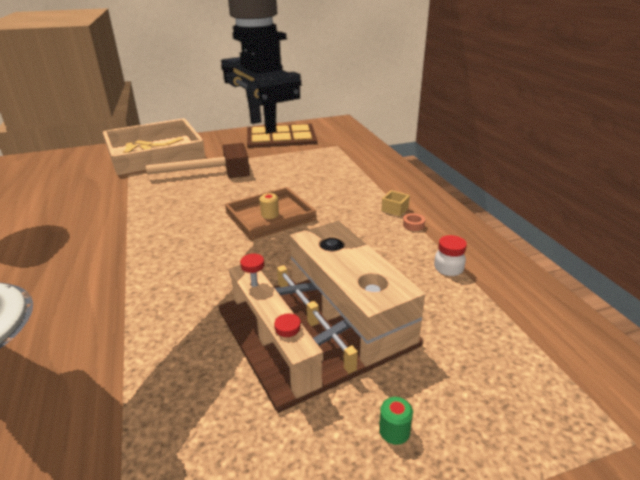

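The gilt cap stands upright in the tray (side about (269,206)), the black cap is still seated (332,244), and the gripper is clear. Handing in.

```bash
python3 -c "
from station import r
print(r.finish_job())"
```

```text
the job is handed in; nothing more can be done
None
```

I handed the job in at about 15.6 s, with the gilt cap standing in the tray; the hand-in itself reports no verdict.

I pressed the gilt well's knob with closed fingers until it hit the hard stop at about 27 N. I let go and saw the cap standing about 30 mm out. I then gripped it, carried it to the tray, lowered it until it touched the floor at about 6 N, opened the fingers and moved up clear.

**Last checks:** the pictures show the gilt cap upright near the tray's centre, the black cap still seated, the green decoy where it was, and the wrist force near zero.

**What disagreed:**
- **Fingertips:** they met things about 27 mm later than the stated 17 mm ahead of the TCP. I set the press, grip and lowering heights from contact and the pictures instead.
- **Fixed cameras:** they placed the table about 4 mm low.
- **Wrist force:** it stayed near zero while the knob moved, although 4 to 7 N was expected.

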